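# Turn a coated sample face-down onto the reading window

### The arm

A 7-joint arm with a two-finger parallel gripper is mounted at the origin on the work surface. World frame = base frame: x ahead of the robot, y to its left, z up, the work surface at z = 0. Lengths are in m, angles in rad, forces in N, time in s.
With the tool pointing down it reaches from about 0.35 to 0.9 m from the base axis. Payload 19.9 kg.
Tool frame: the origin (TCP) lies at the very end of the fingers, on their centre line; the grasp point (between the pads) lies 19 mm behind it (arm.pinch_z is the distance from the TCP to the grasp point, in m); y points along the fingers, z is the direction in which the jaws open and shut, and the axes are right-handed (so a half turn about y gives the same grasp; the last joint's range is limited). The gripper opens to 85 mm and grips with 20 to 120 N. Pads are 22 mm wide; open, the fingers measure 114 mm over their backs; the gripper's body (76 mm by 85 mm) begins 54 mm behind the grasp point. The pads swing forward as they close: fully open they stand 13 mm farther back than shut.
Start: joints at [-1.24, 0.417, -0.01, 1.614, 0.005, 1.111, -0.053], TCP at [0.227, 0.582, 0.231] pointing down, gripper open.
Joint ranges: [-2.81, 2.81], [-0.39, 2.02], [-1.27, 1.25], [0.06, 2.57], [-1.19, 4.33], [0.19, 2], [-2.82, 2.82]. Speed limits (rad/s): [1.89, 1.89, 2.39, 2.39, 3.01, 3.01, 3.01].

### API

Orientations are given as a unit quaternion [x, y, z, w].
In Python, from workcell import arm gives the robot as it stands.
- The arm moves only by the tool jog_arm, never from a script. Its argument "moves" is text: rows parted by semicolons, each of 7 numbers parted by spaces: the turn, a rotation vector about the tool's x, y, z in degrees, then the shift along the tool's x, y, z in mm, then the closure in counts, from 0 (fully open) to 255 (shut). A call has 1 to 10 rows; each row is the pose to reach, as a shift and turn from the pose commanded when the call began, along the tool's axes at that moment; what a row does not reach only later rows make up. A row lasts 1/8 s, in which the tool goes at most 62.5 mm and 10.7 degrees, less where a joint would pass 70% of its speed; a pose out of reach is approached as far as the arm can. A call with a gripper value outside its range is refused whole. The fingers move at their own pace and stop on an object; "grip_force" is the grip in N (left out, the last holds). Time passes only in rows, so rows that repeat a pose let the fingers close. It gives the time, the measured TCP pose, the force and the opening at its end, in the units of the state.
- arm.state(): the state, without advancing time (a new reading comes with each control period).
- arm.snapshot(name): name is "scene" or "side" or "wrist"; returns a dict with "frame" (420x560x3 uint8, blue, green, red), "range_z" (420x560 float32, m along the optical axis (not along the pixel's ray), 0 where there is no reading), "camera_matrix" (3x3 intrinsics, pixels), "D" ([k1, k2, p1, p2, k3] as OpenCV has them; the pictures are not rectified), "pose" (4x4, takes a point from camera to world coordinates); the wrist camera has in their place "hand_eye" (4x4, takes a point from camera to tool coordinates, whose origin is the TCP and whose axes are the tool frame's). Camera axes: x right, y down, z forward; pixel columns grow to the right and rows downward; lengths in m; the calibration is good to about 2 mm. A picture is of the moment at which its call begins: read the wrist's pose just before it.
- arm.close_job(): hands the job in, once; it reports no verdict.
The state is a dict: "t": time; "qpos": joint angles; "qvel": joint speeds; "tau": joint torques, N m; "tool_pos": TCP position; "tcp_rot": TCP orientation; "wrist_force": force on the tool from outside, world axes, zero at the start; "ft_torque": the same for the moment, N m; "grip_width": opening from 0.0 (shut) to 1.0 (fully open).
Only numpy, scipy, OpenCV 4.12 (cv2) and the standard library are available. Lean on these libraries where they do the work, as an engineer would, in place of code of your own. Each camera call takes 0.05 s, during which the arm holds its last target. There are 200 camera calls.

### The job

Lay the sample block with the orange face, face up, in the cradle of the open flipper and let go of it. Then swing the flipper right over by its blue handle, so that the block drops face-down onto the dark reading window on the other side of the hinge; leave the flipper fully over with the block lying flat on the window, and let go.

Things in the scene. Friction and masses are not known exactly. Their poses are not given: they have to be found in the camera images.
- sample_orange: Wanted sample: aluminium block 46 (x) by 64 (y) by 14 mm high, orange coated top face, about 0.1 kg, loose on the bench, face up. Origin at the centre of the bare underside, z out of the orange face. Like blocks with green and white faces lie near and are not wanted. Half a turn about z makes no difference.
- jig: Jig fixed to bench: light grey base 84 (x) by 200 (y) by 40 mm high; origin: centre of underside, z up. Hinge line along x through (0,0,59) mm, 65 mm high brackets at its ends. Dark flipper lies open on the +y half. White window nest on the -y half: floor at z 56, window centre (0,-48), end stop at y=-86, low guides at x=+-29. A turned block lies there with its bare side up at z 70.
- flipper (a joint): Hinge angle, rad, about jig +x: 0 open (start), 1.57 upright, 3.14 fully over. Stays where it is left; 5 N at the handle moves it. Handle: blue round bar, 16 mm thick, 46 long, parallel to the hinge, free all round, centre at jig (-78,88,47) mm at 0 and (-78,-88,71) at 3.14; pinch it from above, it turns in the fingers. Past upright the block tips out and the closing flipper pushes it home.
- cradle (a point): Centre of the cradle floor on the flipper, at jig (0,50,45) mm when open; axes as the jig's. Block's 64 mm goes along y, underside on the floor, 4 mm play each way in y between a 14 mm high ledge (hinge side) and a 5 mm lip. Four corner guides 12 mm high, 52 mm apart in x at the foot, 62 at the top; both x sides are open for fingers over 44 mm between them, clear to 5 mm below the floor.

How it is judged:
On the way, in this order (a step that is already met when the one before it is completed fails the run):
1. the orange sample lies face up in the cradle of the open flipper, let go (value of joint flipper below 0.15 rad and angle between sample_orange's own z axis and vertical below 0.12 rad and z of sample_orange in the frame of jig between 0.04 and 0.049 m and y of sample_orange in the frame of jig between 0.04 and 0.06 m and x of sample_orange in the frame of jig between -0.01 and 0.01 m and contact force between the fingers and sample_orange below 0.1 N), for 0.2 s.
2. the flipper is being swung up with the sample riding in it (value of joint flipper above 0.9 rad and angle between sample_orange's own z axis and vertical between 0.8 and 2 rad and distance between sample_orange and cradle below 0.03 m), for 0.05 s.
At the end, for the whole second after the job is handed in: The flipper is fully over (within 10 degrees of 3.14 rad) and the orange sample lies at rest, face-down and flat (within 8 degrees) on the window nest, within about 11 mm of the nest's middle and square to it within 11 degrees (value of joint flipper above 2.97 rad and angle between sample_orange's own z axis and vertical above 2.99 rad and z of sample_orange in the frame of jig between 0.066 and 0.074 m and y of sample_orange in the frame of jig between -0.06 and -0.038 m and x of sample_orange in the frame of jig between -0.012 and 0.012 m and angle between the x axis of sample_orange and the x axis of jig, either way round below 0.2 rad and linear speed of sample_orange below 0.02 m/s); the robot touches nothing.
It also fails if it takes over 51 s, if anything falls off the work surface, if the arm or the gripper's body presses on something with over 40 N, if the wrist force passes 120 N, or if a joint passes its speed limit or range.

## Working session

There is one attempt and no reset: what is moved stays moved. The work goes in short steps, Python scripts to look and compute and a tool call to move; the robot and the scene stay as the last step left them, time stands still between calls to the robot, and variables do not carry over. Pictures are saved under pics/ and viewed, about 8 in all and at most 12, crops included, and the job is handed in when it is done.

Besides the shell and the picture viewer there is one more tool, called as name(argument=value, ...) on one line, values as JSON. jog_arm: Moves the arm, as the interface text tells. Its arguments: {"type":"object","properties":{"moves":{"type":"string"},"grip_force":{"type":"number"}},"required":["moves"]}

```bash
ls; mkdir -p pics; cat > h.py <<'E'
import numpy as np, cv2, pickle
from workcell import arm
from scipy.spatial.transform import Rotation as R
def T():
    s=arm.state(); M=np.eye(4); M[:3,:3]=R.from_quat(s['tcp_rot']).as_matrix(); M[:3,3]=s['tool_pos']; return M
def snap(n,f=None):
    t=T(); d=arm.snapshot(n); d['P']=t@d['hand_eye'] if n=='wrist' else d['pose']
    if f: cv2.imwrite('pics/'+f+'.png',d['frame']); pickle.dump(d,open('pics/'+f+'.pkl','wb'))
    return d
def cloud(d):
    K,D,z=d['camera_matrix'],np.array(d['D'],float),d['range_z']; h,w=z.shape
    uv=np.stack(np.meshgrid(np.arange(w),np.arange(h)),-1).reshape(-1,1,2).astype(np.float64)
    n=cv2.undistortPoints(uv,np.array(K),D).reshape(h,w,2)
    p=np.dstack([n[...,0]*z,n[...,1]*z,z])
    return p@d['P'][:3,:3].T+d['P'][:3,3]
E
python3 - <<'E'
from h import *
s=arm.state(); print(s); print(T().round(3))
a=snap('scene','scene0');b=snap('side','side0')
print(a['P'].round(2),b['P'].round(2), arm.pinch_z)
E
```

```text
pics
{'t': 0.0, 'qpos': array([-1.24051971,  0.41797768, -0.01035644,  1.61418135,  0.00467133,
        1.11072091, -0.05300138]), 'qvel': array([ 0.00054044, -0.00164082,  0.00021262,  0.00057835, -0.0008588 ,
       -0.0001122 , -0.00151703]), 'tau': array([-7.05819220e-04, -8.64454436e+01,  6.78003430e-01, -4.34906638e+01,
        1.89050194e-02,  7.37585302e-03, -4.68169947e-05]), 'tool_pos': array([0.22688724, 0.58197682, 0.2306547 ]), 'tcp_rot': array([ 0.69536937, -0.13073867,  0.1306058 , -0.69448611]), 'wrist_force': array([ 0.15126249, -0.85480577,  0.37142031]), 'ft_torque': array([ 0.02926566, -0.0736332 , -0.0035062 ]), 'grip_width': 1.0024450386340586}
[[ 0.932 -0.     0.363  0.227]
 [-0.363 -0.001  0.932  0.582]
 [ 0.    -1.    -0.001  0.231]
 [ 0.     0.     0.     1.   ]]
[[ 0.55  0.53 -0.65  1.16]
 [ 0.84 -0.33  0.44 -0.35]
 [ 0.02 -0.79 -0.62  0.65]
 [ 0.    0.    0.    1.  ]] [[ 1.   -0.05  0.03  0.51]
 [-0.05 -0.56  0.82 -0.45]
 [-0.02 -0.82 -0.57  0.44]
 [ 0.    0.    0.    1.  ]] 0.0187
```

View pics/scene0.png

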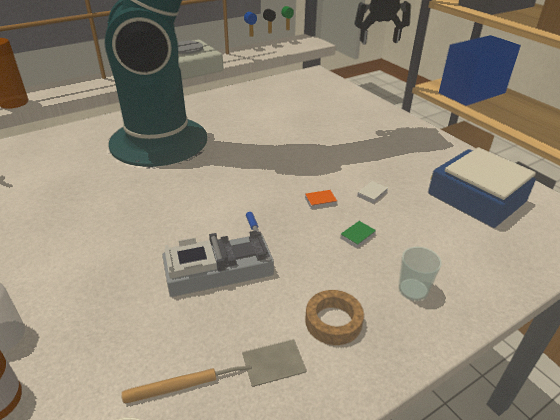

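View pics/side0.png

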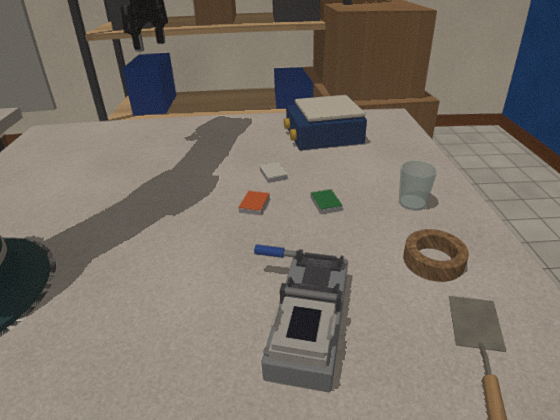

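Scene view: orange block at (321,198), jig at (218,262), blue handle at (252,220). The side view shows orange at (255,202), jig at (310,320) and handle at (270,251). Next I'll measure them.

```bash
python3 - <<'E'
from h import *
def ld(f): return pickle.load(open('pics/'+f+'.pkl','rb'))
J=[]
for f in ['scene0','side0']:
    d=ld(f); p=cloud(d); hsv=cv2.cvtColor(d['frame'],cv2.COLOR_BGR2HSV)
    H,S,V=[hsv[...,i].astype(int) for i in range(3)]
    ok=(d['range_z']>0)
    reg=ok&(abs(p[...,0]-.55)<.3)&(abs(p[...,1])<.4)
    for nm,m in [('orange',(H<14)&(S>170)&(V>120)),('blue',(H>105)&(H<125)&(S>140)&(V>90)),('green',(H>50)&(H<80)&(S>120))]:
        q=p[m&reg&(p[...,2]<.12)]
        if len(q)==0: print(nm,0);continue
        r=cv2.minAreaRect((q[:,:2]*1000).astype(np.float32))
        print(f,nm,len(q),np.median(q,0).round(4),r, (q[:,2].min().round(3),q[:,2].max().round(3)))
    o=p[reg&(p[...,2]>.025)&(p[...,2]<.1)]
    J.append(o)
q=np.vstack(J)
b=q[(q[:,2]>.03)&(q[:,2]<.045)]
print(len(q),q.min(0),q.max(0))
# height map picture
im=np.zeros((600,600),np.uint8)
c=np.array([.45,-.15])
sel=q[np.argsort(q[:,2])]
for x,y,z in sel:
    u=int((x-.2)*1000);v=int((y+.35)*1000)
    if 0<=u<600 and 0<=v<600: im[v,u]=int(z*2500)
cv2.imwrite('pics/hm.png',im)
E
```

```text
scene0 orange 297 [0.4773 0.2159 0.0122] ((477.13433837890625, 215.59201049804688), (63.50675964355469, 47.36663055419922), 73.51445770263672) (np.float64(0.009), np.float64(0.016))
scene0 blue 65 [0.5036 0.0136 0.0524] ((503.7928771972656, 13.59028434753418), (11.4702787399292, 44.32573699951172), 74.69244384765625) (np.float64(0.048), np.float64(0.055))
scene0 green 315 [0.6194 0.2092 0.0124] ((619.12109375, 209.5818634033203), (43.993247985839844, 63.853431701660156), 9.13569450378418) (np.float64(0.009), np.float64(0.015))
side0 orange 352 [0.4748 0.2114 0.0156] ((474.42388916015625, 214.92831420898438), (61.44152069091797, 43.70185089111328), 72.26378631591797) (np.float64(0.014), np.float64(0.018))
side0 blue 185 [0.5024 0.0104 0.054 ] ((502.084716796875, 11.52750015258789), (9.606042861938477, 42.76619338989258), 73.43770599365234) (np.float64(0.048), np.float64(0.057))
side0 green 300 [0.6173 0.2044 0.0157] ((617.4463500976562, 206.18389892578125), (40.955745697021484, 61.575096130371094), 12.475727081298828) (np.float64(0.013), np.float64(0.018))
18067 [ 0.47906494 -0.19800412  0.02500437] [0.8298535  0.23233568 0.08267659]
```

View pics/hm.png

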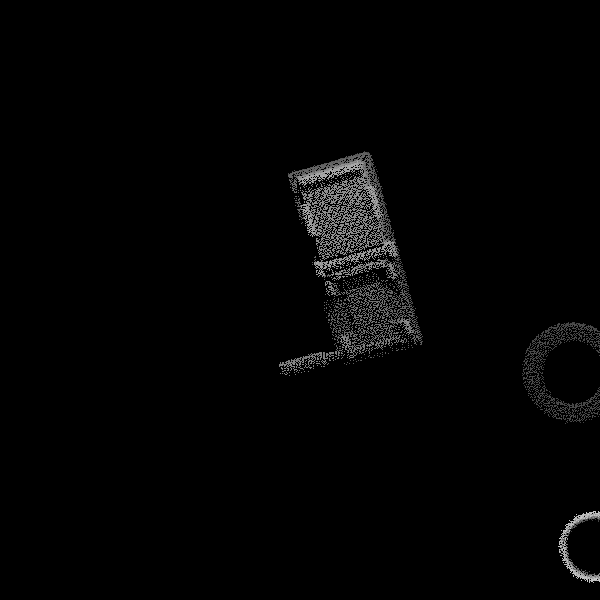

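Rough poses: the jig centre is about (0.555,-0.091) with yaw about -15.5°, and the handle measurement agrees. The block is at (0.476,0.215) with yaw about -17°. Moving above the block with the jaws along its x.

jog_arm(moves="0 86 0 365 50 -252 0;0 86 0 365 50 -252 0;0 86 0 365 50 -252 0;0 86 0 365 50 -252 0;0 86 0 365 50 -252 0;0 86 0 365 50 -252 0;0 86 0 365 50 -252 0;0 86 0 365 50 -252 0;0 86 0 365 50 -252 0;0 86 0 365 50 -252 0")

```text
t: 1.35
tool_pos: [0.475, 0.2159, 0.1812]
tcp_rot: [-0.421, 0.568, -0.568, 0.421]
wrist_force: [-0.2, -0.4, -0.3]
grip_width: 1.0
```

```bash
python3 - <<'E'
from h import *
print(T().round(4), arm.state()['t'])
d=snap('wrist','w1'); p=cloud(d); hsv=cv2.cvtColor(d['frame'],cv2.COLOR_BGR2HSV)
H,S,V=[hsv[...,i].astype(int) for i in range(3)]
m=(H<14)&(S>170)&(V>120)&(p[...,2]<.04)&(d['range_z']>0)
q=p[m]; print(len(q), np.median(q,0), cv2.minAreaRect((q[:,:2]*1000).astype(np.float32)))
print(d['hand_eye'].round(3))
E
```

```text
[[-2.917e-01 -3.000e-04  9.565e-01  4.750e-01]
 [-9.565e-01  1.000e-04 -2.917e-01  2.159e-01]
 [ 0.000e+00 -1.000e+00 -3.000e-04  1.812e-01]
 [ 0.000e+00  0.000e+00  0.000e+00  1.000e+00]] 1.35
3291 [0.47426413 0.2202457  0.01443603] ((473.74395751953125, 217.0303192138672), (61.76941680908203, 43.57658767700195), 73.26839447021484)
[[-0.001  0.951  0.31  -0.079]
 [ 0.001 -0.31   0.951 -0.143]
 [ 1.     0.001 -0.     0.   ]
 [ 0.     0.     0.     1.   ]]
```

View pics/w1.png

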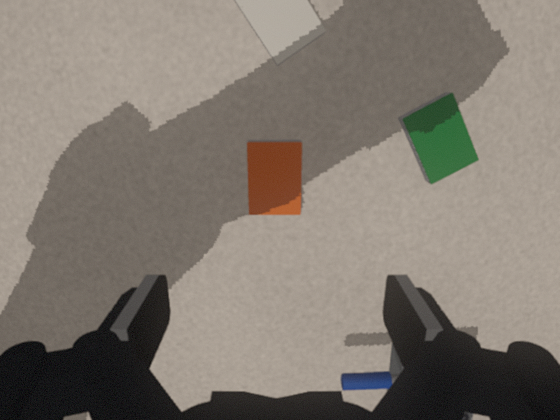

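The wrist view shows the orange block (275,178) square to the jaws, with the handle at (366,381). Descending and gripping.

jog_arm(moves="0 0 0 -1 60 -1 0;0 0 0 -1 120 -1 0;0 0 0 -1 165 -1 0;0 0 0 -1 178 -1 0;0 0 0 -1 178 -1 0;0 0 0 -1 178 -1 160;0 0 0 -1 178 -1 160;0 0 0 -1 178 -1 160;0 0 0 -1 178 -1 160;0 0 0 -1 178 -1 160", grip_force=50)

```text
t: 2.65
tool_pos: [0.4755, 0.2166, 0.0048]
tcp_rot: [-0.418, 0.57, -0.569, 0.42]
wrist_force: [-4.7, -0.7, 18.8]
grip_width: 0.525
```

jog_arm(moves="0 0 0 0 -60 0 160;0 0 0 0 -120 0 160;0 0 0 0 -190 0 160;0 -1.5 0 60 -197 45 160;0 -1.5 0 110 -197 85 160;0 -1.5 0 160 -197 120 160;0 -1.5 0 192 -197 145 160;0 -1.5 0 192 -197 145 160;0 -1.5 0 192 -197 145 160;0 -1.5 0 192 -197 145 160")

```text
t: 3.9
tool_pos: [0.5561, -0.0091, 0.2005]
tcp_rot: [-0.427, 0.564, -0.564, 0.427]
wrist_force: [-0.6, 0.7, -2.1]
grip_width: 0.518
```

```bash
python3 - <<'E'
from h import *
print(T().round(4))
d=snap('wrist','w2'); p=cloud(d)
np.save('pics/w2p.npy',p)
M=T(); Ti=np.linalg.inv(M)
hsv=cv2.cvtColor(d['frame'],cv2.COLOR_BGR2HSV); H,S,V=[hsv[...,i].astype(int) for i in range(3)]
q=p[(H>105)&(H<125)&(S>140)&(V>60)&(p[...,2]<.1)&(d['range_z']>0)]; print('blue',len(q),np.median(q,0),cv2.minAreaRect((q[:,:2]*1000).astype(np.float32)))
m=(H<14)&(S>150)&(V>60)&(d['range_z']>0)&(p[...,2]>.1); q=p[m]; qt=(q-M[:3,3])@M[:3,:3]
print('orange tool',len(q),np.median(qt,0), qt.min(0),qt.max(0))
E
```

```text
[[-2.706e-01  1.000e-04  9.627e-01  5.561e-01]
 [-9.627e-01  5.000e-04 -2.706e-01 -9.100e-03]
 [-5.000e-04 -1.000e+00 -0.000e+00  2.005e-01]
 [ 0.000e+00  0.000e+00  0.000e+00  1.000e+00]]
blue 58 [0.51292835 0.00862309 0.05413237] ((501.8066101074219, 13.607261657714844), (8.204075813293457, 42.286659240722656), 73.80726623535156)
orange tool 15287 [-0.00360824 -0.00954569  0.00021412] [-0.03195526 -0.01494372 -0.02241197] [ 0.03243003 -0.00729511  0.02290733]
```

View pics/w2.png

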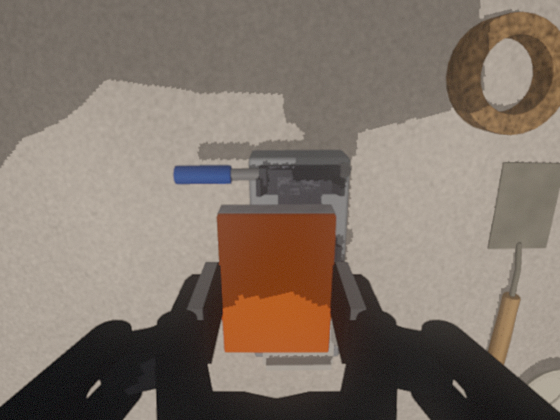

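```bash
python3 - <<'E'
from h import *
P={f:cloud(pickle.load(open(f'pics/{f}.pkl','rb'))) for f in ['scene0','side0']}; P['w2']=np.load('pics/w2p.npy')
M=T()
yaw=np.deg2rad(-15.5); c=np.array([.555,-.091]); 
for f,p in P.items():
    q=p.reshape(-1,3)
    q=q[(q[:,2]>.012)&(q[:,2]<.1)]
    a=(q[:,:2]-c)@np.array([[np.cos(yaw),-np.sin(yaw)],[np.sin(yaw),np.cos(yaw)]])
    a*=1000;z=q[:,2]*1000
    def edge(sel,ax,hi):
        b=a[sel]; o=1-ax; out=[]
        lo_,hi_=(-35,35) if o==0 else (-90,90)
        for s in np.arange(lo_,hi_,5 if o==0 else 10):
            k=b[(b[:,o]>=s)&(b[:,o]<s+(5 if o==0 else 10))]
            if len(k)>4: out.append((s,np.percentile(k[:,ax],97 if hi else 3)))
        out=np.array(out)
        if len(out)<4: return None
        s,i=np.polyfit(out[:,0],out[:,1],1)
        return round(i,1),round(np.rad2deg(np.arctan(s)),2),len(out)
    n=(abs(a[:,0])<52)&(abs(a[:,1])<110)&(z>14)&(z<42)
    print(f,len(a),'x-',edge(n&(a[:,0]<-32),0,0),'x+',edge(n&(a[:,0]>32),0,1),'y-',edge(n&(a[:,1]<-90),1,0),'y+',edge(n&(a[:,1]>90),1,1))
    h=(a[:,0]<-60)&(a[:,0]>-110)&(abs(a[:,1]-88)<15)
    b=a[h]; print('  handle x',np.percentile(b[:,0],[2,98]),'y',np.percentile(b[:,1],[3,50,97]),'z',np.percentile(z[h],97),'slope',np.rad2deg(np.arctan(np.polyfit(b[:,0],b[:,1],1)[0])))
    w=(abs(a[:,0])<20)&(abs(a[:,1]+48)<20)&(z>45); print('  nest z',np.median(z[w]) if w.any() else 0)
    t=(z>60)&(abs(a[:,0])<50)&(abs(a[:,1])<15);b=a[t]
    if len(b)>20: print('  hinge brackets',b.min(0),b.max(0),z[t].max())
d=pickle.load(open('pics/w2.pkl','rb'));hsv=cv2.cvtColor(d['frame'],cv2.COLOR_BGR2HSV); H,S,V=[hsv[...,i].astype(int) for i in range(3)]
p=P['w2'];q=p[(H<14)&(S>150)&(V>60)&(p[...,2]>.1)];qt=(q-M[:3,3])@M[:3,:3]
print('block tilt',np.linalg.lstsq(np.c_[qt[:,0],qt[:,2],np.ones(len(qt))],qt[:,1],rcond=None)[0],cv2.minAreaRect((qt[:,[0,2]]*1000).astype(np.float32)))
# rectify nearby jig view from w2
E
```

```text
scene0 27319 x- (np.float64(-37.4), np.float64(-3.19), 5) x+ (np.float64(43.9), np.float64(-0.21), 18) y- (np.float64(-98.6), np.float64(-0.12), 14) y+ None
  handle x [-99.13291964 -60.79398233] y [81.20394373 86.82577588 94.63778983] z 54.252359405751776 slope 0.6218577507969592
  nest z 54.93806813895963
  hinge brackets [-40.70547673  -6.13584738] [41.72890014  8.58435172] 66.14038557807767
side0 27210 x- (np.float64(-42.3), np.float64(0.09), 10) x+ (np.float64(40.6), np.float64(-0.13), 18) y- (np.float64(-100.2), np.float64(-0.16), 14) y+ None
  handle x [-100.8345243   -60.52318151] y [80.19874919 83.05632623 91.69527255] z 56.68569240856865 slope 0.20860781233676626
  nest z 57.12670886538784
  hinge brackets [-41.07364616  -7.68309813] [38.35849918 14.47768851] 67.77366117793471
w2 17595 x- None x+ (np.float64(39.4), np.float64(0.22), 10) y- None y+ (np.float64(100.6), np.float64(0.4), 14)
  handle x [-101.58200127  -60.76350432] y [81.63637713 89.69611729 95.62010667] z 56.13803799522566 slope 0.6791345492419144
  nest z 0
block tilt [ 0.11464415  0.0016819  -0.00977362] ((-23.234905242919922, 0.09708786010742188), (111.26471710205078, 45.316497802734375), 0.2251366376876831)
```

```bash
python3 - <<'E'
from h import *
M=T()
d=pickle.load(open('pics/w2.pkl','rb'));hsv=cv2.cvtColor(d['frame'],cv2.COLOR_BGR2HSV); H,S,V=[hsv[...,i].astype(int) for i in range(3)]
p=np.load('pics/w2p.npy');m=((H<14)&(S>150)&(V>60)&(p[...,2]>.15)&(d['range_z']>0)).astype(np.uint8)
m=cv2.erode(m,np.ones((5,5)))>0
qt=(p[m]-M[:3,3])@M[:3,:3]
for a,b in [(-.03,-.02),(-.02,-.01),(-.01,0),(0,.01),(.01,.02),(.02,.03)]:
    k=(qt[:,0]>a)&(qt[:,0]<b); print(a,k.sum(),np.percentile(qt[k,1]*1000,[10,50,90]).round(2))
v,u=np.nonzero(m);print(qt.min(0),qt.max(0),u.min(),u.max(),v.min(),v.max())
E
```

```text
-0.03 2526 [-10.25  -9.47  -8.75]
-0.02 2367 [-10.27  -9.55  -8.82]
-0.01 2176 [-10.28  -9.56  -8.85]
0 2043 [-10.29  -9.58  -8.88]
0.01 1807 [-10.25  -9.56  -8.86]
0.02 1677 [-10.31  -9.61  -8.91]
[-0.03149611 -0.01180482 -0.02150672] [ 0.03133131 -0.00734754  0.02198599] 220 332 216 349
```

jog_arm(moves="0 0 0 29 60 20 160;0 0 0 29 110 20 160;0 0 0 29 132 20 160;0 0 0 29 132 20 160;0 0 0 29 137 20 160;0 0 0 29 141 20 160;0 0 0 29 145 20 160;0 0 0 29 148 20 160;0 0 0 29 149 20 160;0 0 0 29 149 20 160")

```text
t: 5.2
tool_pos: [0.5676, -0.0437, 0.0513]
tcp_rot: [0.427, -0.564, 0.564, -0.426]
wrist_force: [-0.5, 0.6, -1.5]
grip_width: 0.518
```

```bash
python3 - <<'E'
from h import *
print(T()[:3,3],arm.state()['wrist_force'])
d=snap('side'); cv2.imwrite('pics/s2.png',cv2.resize(d['frame'][200:400,200:420],None,fx=3,fy=3))
E
```

```text
[ 0.56760827 -0.0437014   0.0513331 ] [-0.46206143  0.59172595 -1.49257782]
```

View pics/s2.png

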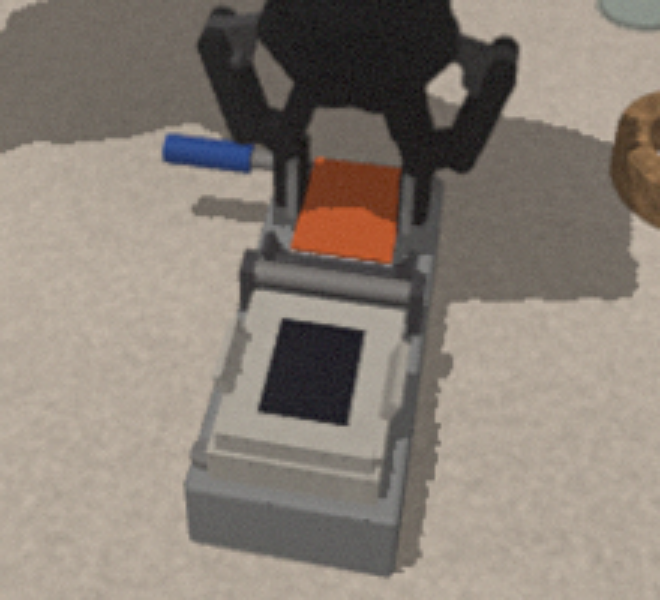

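The block sits over the cradle between its guides with no contact force. Lowering 2 mm, releasing and rising.

jog_arm(moves="0 0 0 0 2 0 160;0 0 0 0 2 0 160;0 0 0 0 2 0 60;0 0 0 0 2 0 60;0 0 0 0 2 0 60;0 0 0 0 -5 0 60;0 0 0 0 -40 0 60;0 0 0 0 -90 0 0;0 0 0 0 -130 0 0;0 0 0 -40 -130 0 0")

```text
t: 6.5
tool_pos: [0.5798, -0.0076, 0.1853]
tcp_rot: [0.424, -0.564, 0.566, -0.427]
wrist_force: [0.1, 0.2, -0.6]
grip_width: 1.001
```

```bash
python3 - <<'E'
from h import *
M=T();print(M.round(4),arm.state()['wrist_force'])
d=snap('wrist','w3');p=cloud(d);hsv=cv2.cvtColor(d['frame'],cv2.COLOR_BGR2HSV); H,S,V=[hsv[...,i].astype(int) for i in range(3)]
yaw=np.deg2rad(-15.5); c=np.array([.555,-.091]);Rm=np.array([[np.cos(yaw),-np.sin(yaw)],[np.sin(yaw),np.cos(yaw)]])
q=p[cv2.erode(((H<14)&(S>150)&(V>60)&(p[...,2]<.1)&(d['range_z']>0)).astype(np.uint8),np.ones((3,3)))>0]
a=(q[:,:2]-c)@Rm;r=cv2.minAreaRect((a*1000).astype(np.float32));print('orange jig',len(q),r,np.percentile(q[:,2],[3,50,97]))
q=p[(H>105)&(H<125)&(S>140)&(V>60)&(p[...,2]<.1)&(d['range_z']>0)]
if len(q):
  a=(q[:,:2]-c)@Rm;print('blue jig',len(q),cv2.minAreaRect((a*1000).astype(np.float32)),np.percentile(q[:,2],[50,97]))
  r=cv2.minAreaRect((q[:,:2]*1000).astype(np.float32));print(r)
h=c+np.array([-.078,.088])@Rm.T;print('handle nominal',h)
E
```

```text
[[-0.2769  0.0056  0.9609  0.5798]
 [-0.9609 -0.     -0.2769 -0.0076]
 [-0.0015 -1.      0.0054  0.1853]
 [ 0.      0.      0.      1.    ]] [ 0.08316027  0.20805952 -0.63541842]
orange jig 3991 ((-0.16788673400878906, 48.57744216918945), (62.00307846069336, 44.1539306640625), 89.81409454345703) [0.05821089 0.05942377 0.06071088]
blue jig 182 ((-79.21665954589844, 87.53023529052734), (42.94107437133789, 10.27312183380127), 1.2050693035125732) [0.05475803 0.05632087]
((502.05584716796875, 14.5165433883667), (10.273114204406738, 42.94106674194336), 75.70506286621094)
handle nominal [0.5033538  0.01464407]
```

View pics/w3.png

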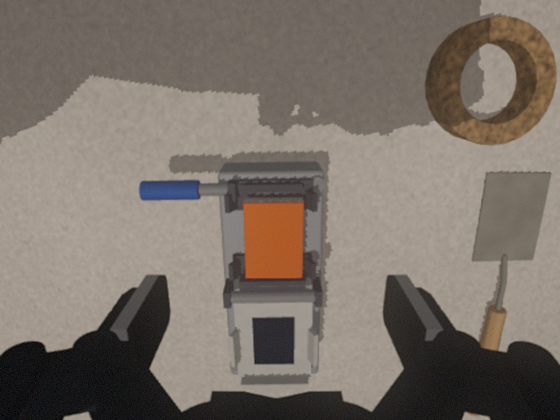

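The block is seated flat at jig (−0.2, 48.6), underside at z 45 mm. In this view orange is at (274,240) and the handle at (170,190). Turning the gripper over the handle.

jog_arm(moves="0 -90 0 2 0 -79 0;0 -90 0 2 0 -79 0;0 -90 0 2 0 -79 0;0 -90 0 2 0 -79 0;0 -90 0 2 0 -79 0;0 -90 0 2 30 -79 0;0 -90 0 2 61 -79 0;0 -90 0 2 61 -79 0;0 -90 0 2 61 -79 0;0 -90 0 2 61 -79 0")

```text
t: 7.8
tool_pos: [0.5019, 0.0143, 0.1205]
tcp_rot: [0.7, -0.097, 0.097, -0.7]
wrist_force: [-0.2, -0.2, -0.8]
grip_width: 0.999
```

```bash
python3 - <<'E'
from h import *
M=T();print(M.round(4),arm.state()['qpos'].round(2))
print((np.array([.5027,.0146,.027])-M[:3,3])@M[:3,:3]*1000)
E
```

```text
[[ 9.620e-01  1.000e-04  2.730e-01  5.019e-01]
 [-2.730e-01 -1.000e-04  9.620e-01  1.430e-02]
 [ 1.000e-04 -1.000e+00 -1.000e-04  1.205e-01]
 [ 0.000e+00  0.000e+00  0.000e+00  1.000e+00]] [-0.3   0.35  0.24  2.02 -0.12  0.78  1.31]
[ 0.65538934 93.49475158  0.53910991]
```

jog_arm(moves="0 0 0 1 50 0 0;0 0 0 1 85 0 0;0 0 0 1 93 0 0;0 0 0 1 93 0 0;0 0 0 1 93 0 255;0 0 0 1 93 0 255;0 0 0 1 93 0 255;0 0 0 1 93 0 255;0 0 0 1 93 0 255;0 0 0 1 93 0 255", grip_force=25)

```text
t: 9.05
tool_pos: [0.5033, 0.015, 0.0277]
tcp_rot: [-0.7, 0.097, -0.097, 0.701]
wrist_force: [0.4, 5.3, 5.9]
grip_width: 0.175
```

```bash
python3 - <<'E'
import numpy as np
f=lambda d:np.array([-(88*np.sin(np.deg2rad(d))-12*np.cos(np.deg2rad(d))),88*np.cos(np.deg2rad(d))+12*np.sin(np.deg2rad(d))])
for s in (0,60,120):
    print(s,';'.join('0 0 0 0 %d %d 255'%tuple(np.rint(f(s+6*k)-f(s))) for k in range(1,11)))
E
```

```text
0 0 0 0 0 -9 1 255;0 0 0 0 -19 1 255;0 0 0 0 -28 -1 255;0 0 0 0 -37 -3 255;0 0 0 0 -46 -6 255;0 0 0 0 -54 -10 255;0 0 0 0 -62 -15 255;0 0 0 0 -69 -20 255;0 0 0 0 -76 -27 255;0 0 0 0 -82 -34 255
60 0 0 0 0 -5 -8 255;0 0 0 0 -10 -16 255;0 0 0 0 -13 -24 255;0 0 0 0 -16 -33 255;0 0 0 0 -18 -42 255;0 0 0 0 -19 -52 255;0 0 0 0 -18 -61 255;0 0 0 0 -17 -70 255;0 0 0 0 -15 -79 255;0 0 0 0 -12 -88 255
120 0 0 0 0 4 -8 255;0 0 0 0 9 -16 255;0 0 0 0 14 -24 255;0 0 0 0 21 -31 255;0 0 0 0 28 -37 255;0 0 0 0 35 -42 255;0 0 0 0 44 -46 255;0 0 0 0 52 -50 255;0 0 0 0 61 -53 255;0 0 0 0 70 -54 255
```

jog_arm(moves="0 0 0 0 -9 1 255;0 0 0 0 -19 1 255;0 0 0 0 -28 -1 255;0 0 0 0 -37 -3 255;0 0 0 0 -46 -6 255;0 0 0 0 -54 -10 255;0 0 0 0 -62 -15 255;0 0 0 0 -69 -20 255;0 0 0 0 -76 -27 255;0 0 0 0 -82 -34 255")

```text
t: 10.3
tool_pos: [0.496, -0.0121, 0.1116]
tcp_rot: [-0.698, 0.094, -0.096, 0.703]
wrist_force: [-2.2, 45.8, 34.5]
grip_width: 0.172
```

```bash
python3 - <<'E'
from h import *
d=snap('side'); cv2.imwrite('pics/s3.png',cv2.resize(d['frame'][160:380,200:420],None,fx=2.7,fy=2.7))
E
```

```text
(no output)
```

View pics/s3.png

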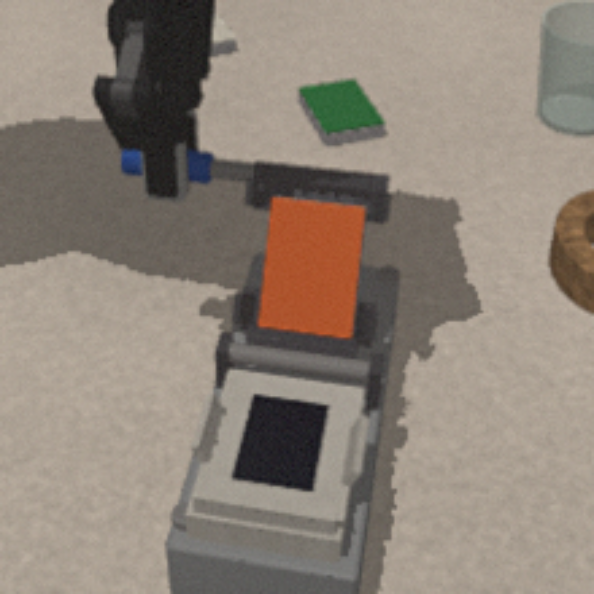

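The block rides in the cradle at about 60°. The wrist force is noticeable, so I'll settle for a moment and read it again.

jog_arm(moves="0 0 0 0 0 0 255;0 0 0 0 0 0 255;0 0 0 0 0 0 255")

```text
t: 10.72
tool_pos: [0.4964, -0.013, 0.1119]
tcp_rot: [-0.698, 0.094, -0.097, 0.703]
wrist_force: [-2.3, 37.0, 38.4]
grip_width: 0.179
```

```bash
python3 - <<'E'
from h import *
M=T();print(M.round(4),arm.state()['wrist_force'],arm.state()['ft_torque'])
d=snap('scene'); 
p=cloud(d);hsv=cv2.cvtColor(d['frame'],cv2.COLOR_BGR2HSV); H,S,V=[hsv[...,i].astype(int) for i in range(3)]
yaw=np.deg2rad(-15.5); c=np.array([.555,-.091]);Rm=np.array([[np.cos(yaw),-np.sin(yaw)],[np.sin(yaw),np.cos(yaw)]])
s=snap('side');
for n,d in (('scene',d),('side',s)):
  p=cloud(d);hsv=cv2.cvtColor(d['frame'],cv2.COLOR_BGR2HSV); H,S,V=[hsv[...,i].astype(int) for i in range(3)]
  r=(d['range_z']>0)&(abs(p[...,0]-.53)<.12)&(abs(p[...,1]+.05)<.12)
  for nm,m in (('blue',(H>105)&(H<125)&(S>140)&(V>60)),('orange',(H<14)&(S>150)&(V>60))):
    q=p[r&m]
    if len(q)>5:
      a=np.c_[(q[:,:2]-c)@Rm,q[:,2]]*1000; print(n,nm,len(q),np.median(a,0).round(1),a.min(0).round(1),a.max(0).round(1))
      if nm=='orange':
        u,w,v=np.linalg.svd(a-a.mean(0),full_matrices=False);print(' normal',v[2].round(3))
a=np.r_[(M[:2,3]-c)@Rm,M[2,3]]*1000;print('tcp jig',a)
E
```

```text
[[ 0.9635  0.0056  0.2675  0.4964]
 [-0.2676  0.0059  0.9635 -0.013 ]
 [ 0.0039 -1.      0.0072  0.1119]
 [ 0.      0.      0.      1.    ]] [-2.30578703 37.03935606 38.37430153] [7.92381982 0.35650867 0.17183235]
scene blue 21 [-89.3  60.8 131.1] [-98.4  56.8 129.4] [-80.9  65.6 133.1]
scene orange 429 [ 3.2 28.  97.4] [-23.2   9.5  69.1] [ 27.4  46.3 122.4]
 normal [ 0.004 -0.823  0.569]
side blue 112 [-65.5  53.8 130.5] [-100.9   51.2  122.6] [-30.5  74.3 322. ]
side orange 1680 [ 0.3 26.6 97.9] [-24.9   8.2  68.6] [ 22.7  52.9 124.8]
 normal [-0.002 -0.826  0.564]
tcp jig [-77.35226468  59.49534228 111.86876631]
```

```bash
python3 - <<'E'
from h import *
a=snap('side')['frame'][170:310,200:360];b=snap('scene')['frame'][150:290,170:330];w=snap('wrist')['frame']
f=lambda x:cv2.resize(x,(400,350),interpolation=cv2.INTER_CUBIC)
t=np.hstack([f(a),f(b)]);w=cv2.resize(w[:, :],(333,250))
o=np.zeros((600,800,3),np.uint8);o[:350]=t;o[350:,:333]=w
cv2.imwrite('pics/c4.png',o)
E
```

```text
(no output)
```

View pics/c4.png

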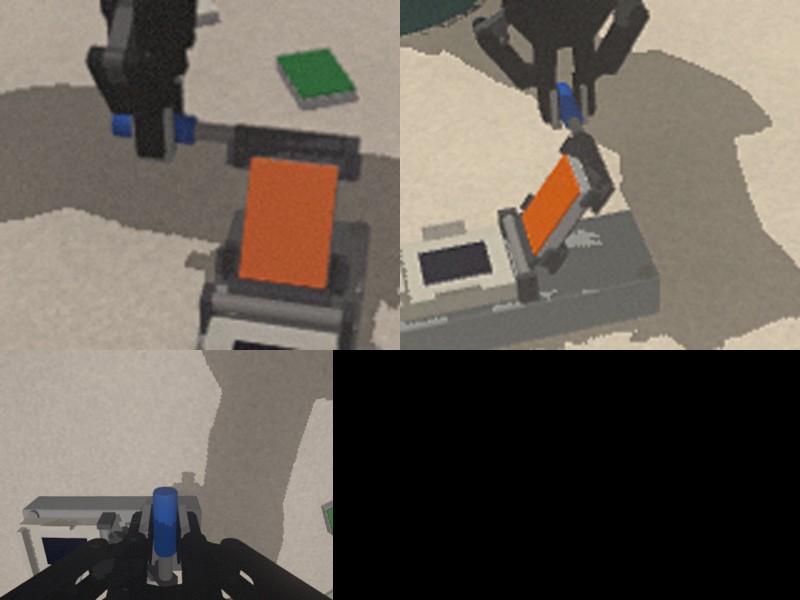

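Nothing is touching. The bar slid about 6 mm toward the fingertips, so my arc now pulls inward: the force is purely radial. I'll rebase the command by 6 mm, grip harder and continue.

jog_arm(moves="0 0 0 0 -3 2 255;0 0 0 0 -6 2 255;0 0 0 0 -6 0 255;0 0 0 0 -6 0 255", grip_force=50)

```text
t: 11.48
tool_pos: [0.4951, -0.0167, 0.1163]
tcp_rot: [-0.7, 0.096, -0.098, 0.701]
wrist_force: [4.6, 12.9, 8.1]
grip_width: 0.169
```

```bash
cat > m.py <<'E'
from h import *
M=T();print(arm.state()['t'],arm.state()['wrist_force'].round(1),arm.state()['grip_width'])
yaw=np.deg2rad(-15.5); c=np.array([.555,-.091]);Rm=np.array([[np.cos(yaw),-np.sin(yaw)],[np.sin(yaw),np.cos(yaw)]])
for n in ('scene','side'):
  d=snap(n);p=cloud(d);hsv=cv2.cvtColor(d['frame'],cv2.COLOR_BGR2HSV); H,S,V=[hsv[...,i].astype(int) for i in range(3)]
  r=(d['range_z']>0)&(abs(p[...,0]-.53)<.12)&(abs(p[...,1]+.07)<.15)&(p[...,2]<.2)
  for nm,m in (('blue',(H>105)&(H<125)&(S>140)&(V>60)),('orange',(H<14)&(S>150)&(V>60))):
    q=p[r&m]
    if len(q)>5:
      a=np.c_[(q[:,:2]-c)@Rm,q[:,2]]*1000; print(n,nm,len(q),np.median(a,0).round(1))
      if nm=='orange':
        u,w,v=np.linalg.svd(a-a.mean(0),full_matrices=False);print(' normal',v[2].round(3),np.rad2deg(np.arctan2(-v[2][1],v[2][2])).round(1))
print('tcp jig',(np.r_[(M[:2,3]-c)@Rm,M[2,3]]*1000).round(1))
E
python3 m.py
```

```text
11.475 [ 4.6 12.9  8.1] 0.16863416202962414
scene blue 19 [-89.6  56.9 134. ]
scene orange 404 [ 4.1 25.6 98.2]
 normal [ 0.086  0.869 -0.487] -119.3
side blue 109 [-92.2  49.6 134.2]
side orange 1665 [ 0.2 24.3 99.6]
 normal [ 0.001  0.86  -0.51 ] -120.7
tcp jig [-77.6  55.6 116.3]
```

Force is down to about 15 N with the flipper at 60°. Continuing.

jog_arm(moves="0 0 0 0 -5 -8 255;0 0 0 0 -10 -16 255;0 0 0 0 -13 -24 255;0 0 0 0 -16 -33 255;0 0 0 0 -18 -42 255;0 0 0 0 -18 -42 255")

```text
t: 12.32
tool_pos: [0.4839, -0.0584, 0.1351]
tcp_rot: [-0.7, 0.096, -0.099, 0.701]
wrist_force: [-1.8, 7.2, 23.9]
grip_width: 0.161
```

```bash
python3 m.py
```

```text
12.325 [-1.8  7.2 23.9] 0.1611205877462362
scene blue 23 [-90.   12.9 152.8]
scene orange 139 [ 10.7   1.3 111. ]
 normal [-0.023  1.    -0.012] -90.7
side blue 139 [-67.    6.4 152.3]
side orange 1398 [1.000e-01 9.000e-01 1.084e+02]
 normal [-0.011 -1.    -0.004] 90.2
tcp jig [-77.2  12.5 135.1]
```

jog_arm(moves="0 0 0 0 -3 -10 255;0 0 0 0 -2 -19 255;0 0 0 0 -1 -28 255;0 0 0 0 1 -37 255;0 0 0 0 4 -46 255;0 0 0 0 8 -54 255;0 0 0 0 13 -62 255;0 0 0 0 18 -70 255;0 0 0 0 18 -70 255")

```text
t: 13.55
tool_pos: [0.4644, -0.127, 0.1158]
tcp_rot: [0.701, -0.096, 0.098, -0.7]
wrist_force: [7.8, -1.6, -2.7]
grip_width: 0.157
```

```bash
python3 m.py; python3 - <<'E'
from h import *
a=snap('side')['frame'][180:390,200:420];b=snap('scene')['frame'][170:310,150:310]
f=lambda x:cv2.resize(x,(400,380),interpolation=cv2.INTER_CUBIC)
cv2.imwrite('pics/c5.png',np.hstack([f(a),f(b)]))
E
```

```text
13.55 [ 7.8 -1.6 -2.7] 0.15691319206663293
scene blue 33 [-89.1 -58.3 130.6]
scene orange 8 [ 24.4 -29.5  57.1]
 normal [-0.78   0.001  0.626] -0.1
side blue 121 [-63.9 -65.3 130.4]
side orange 27 [  8.  -76.1  59.3]
 normal [ 0.011 -0.881 -0.473] 118.2
tcp jig [-77.7 -58.9 115.8]
```

View pics/c5.png

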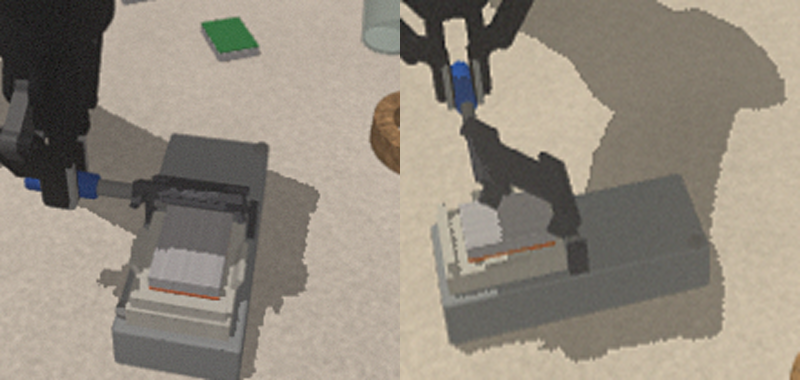

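The block has tipped over and lies face-down on the nest; the flipper is at about 138°. Closing the rest.

jog_arm(moves="0 0 0 0 7 -7 255;0 0 0 0 14 -13 255;0 0 0 0 21 -18 255;0 0 0 0 30 -22 255;0 0 0 0 38 -26 255;0 0 0 0 47 -29 255;0 0 0 0 54 -30 255;0 0 0 0 54 -30 255")

```text
t: 14.75
tool_pos: [0.4563, -0.1547, 0.0624]
tcp_rot: [-0.7, 0.096, -0.098, 0.701]
wrist_force: [-0.6, 7.2, 22.6]
grip_width: 0.166
```

```bash
python3 m.py
```

```text
14.75 [-0.6  7.2 22.6] 0.16585359188861978
scene blue 37 [-90.1 -87.4  76.3]
side blue 104 [-61.7 -91.9  78.5]
tcp jig [-78.1 -87.8  62.4]
```

The handle is at its end position (y −88, top z about 78). Releasing and rising.

jog_arm(moves="0 0 0 0 2 0 255;0 0 0 0 2 0 255;0 0 0 0 0 0 0;0 0 0 0 0 0 0;0 0 0 0 0 0 0;0 0 0 0 0 0 0;0 0 0 0 -50 0 0;0 0 0 0 -100 0 0;0 0 0 -50 -150 0 0;0 0 0 -50 -150 0 0")

```text
t: 16.1
tool_pos: [0.4062, -0.1414, 0.2137]
tcp_rot: [-0.7, 0.096, -0.099, 0.701]
wrist_force: [0.9, -0.1, -0.5]
grip_width: 1.004
```

```bash
python3 m.py; python3 - <<'E'
from h import *
yaw=np.deg2rad(-15.5); c=np.array([.555,-.091]);Rm=np.array([[np.cos(yaw),-np.sin(yaw)],[np.sin(yaw),np.cos(yaw)]])
a=snap('side','s6');b=snap('scene','sc6')
for d in (a,b):
    p=cloud(d).reshape(-1,3);q=np.c_[(p[:,:2]-c)@Rm,p[:,2]]*1000
    k=(abs(q[:,0])<45)&(q[:,1]<5)&(q[:,1]>-105)&(q[:,2]>50)&(q[:,2]<120);q=q[k]
    for y in range(-100,0,10):
        s=q[abs(q[:,1]-y)<5]
        if len(s): print(y,len(s),np.percentile(s[:,2],[5,50,95]).round(1),end=' | ')
    print()
f=lambda x:cv2.resize(x,(400,380),interpolation=cv2.INTER_CUBIC)
cv2.imwrite('pics/c6.png',np.hstack([f(a['frame'][180:390,200:420]),f(b['frame'][180:320,150:310])]))
E
```

```text
16.1 [ 0.9 -0.1 -0.5] 1.0040318222154785
scene blue 20 [-80.4 -84.9  76.1]
side blue 145 [-70.5 -91.3  78.8]
tcp jig [-129.9  -88.3  213.7]
-90 1391 [52.4 68.9 79.9] | -80 442 [66.6 79.2 80.4] | -70 336 [67.5 78.8 80. ] | -60 307 [66.1 78.3 79.8] | -50 383 [57.2 78.  79.8] | -40 386 [56.4 72.  79.8] | -30 480 [56.6 78.2 79.8] | -20 386 [56.8 78.8 80.1] | -10 268 [54.3 78.7 80. ] | 
-90 178 [54.3 76.  78. ] | -80 205 [53.7 76.1 77.9] | -70 185 [53.  75.7 78.2] | -60 179 [55.2 69.4 77.7] | -50 170 [53.6 70.3 77.9] | -40 176 [56.1 69.1 77.7] | -30 181 [52.9 74.8 78. ] | -20 187 [54.9 76.1 77.9] | -10 156 [53.  75.8 77.9] |
```

View pics/c6.png

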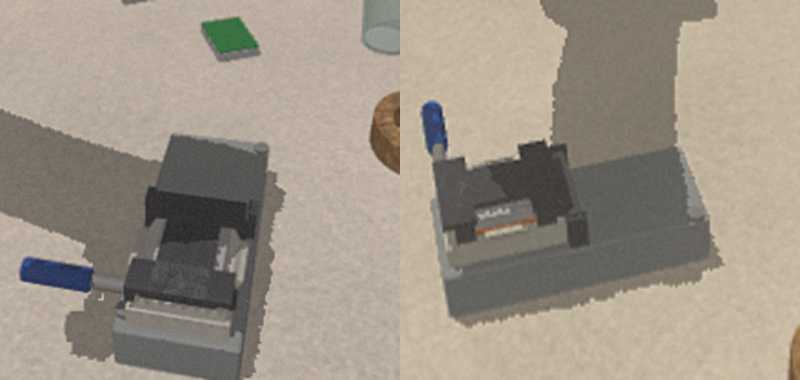

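The flipper is level and fully over, with its top at z about 79 mm all along. The block's orange edge shows underneath on the nest, level, and the robot is clear. Handing in.

```bash
python3 -c "
from workcell import arm
print(arm.close_job())"
```

```text
the job is handed in; nothing more can be done
None
```

I laid the orange block in the cradle face up, let it go, and swung the flipper right over by its blue handle. I handed the job in at about 16 s; no verdict was given.

- **In the cradle:** the block sat flat at jig (−0.2, 48.6) mm with its underside at about 45 mm, fingers clear, before I took the handle.
- **Swing:** the block was still riding in the cradle at 60° and 90°. By about 138° it had tipped out and lay face-down on the nest.
- **Handle slip:** early in the swing the bar slid about 6 mm towards the fingertips. The wrist force reached about 57 N, well under the 120 N limit. I corrected the arc, gripped harder and carried on.
- **Final check:** the flipper's top face is level all along (about 79 mm) and the handle is at its end position. The block's bare side is up, with its orange edge down against the nest, and the gripper is open and clear.
- **Not measured:** the closed flipper hid the ends of the block, so I could not measure its final x, y or squareness. I relied on the end stop, guides and flipper to hold it within the limits.

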